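# Snap the jars into the spice rack

## Robot

A 7-joint arm with a two-finger parallel gripper is mounted at the origin on a cart in front of the work surface, level with it; the furniture and walls round the work are solid. World frame = base frame: x ahead of the robot, y to its left, z up, the work surface at z = 0. Lengths are in m, angles in rad, forces in N, time in s.
With the tool pointing down it reaches from about 0.425 to 0.825 m from the base axis. Payload 3.6 kg.
Tool frame: the origin (TCP) lies where the fingers leave the gripper's body, on its centre line; the fingertips stand 73 mm ahead of it and the grasp point (between the pads) lies 54 mm ahead of it; x points along the fingers, y is the direction in which the jaws open and shut, and the axes are right-handed (so a half turn about x gives the same grasp; the last joint's range is limited). The gripper opens to 85 mm and grips with 20 to 120 N. Pads are 22 mm wide; open, the fingers measure 114 mm over their backs; the gripper's body (76 mm by 85 mm) begins 54 mm behind the grasp point. The pads swing forward as they close: fully open they stand 13 mm farther back than shut.
Start: joints at [1.19, 0.615, -0.013, 1.423, 0.008, 1.103, -0.04], TCP at [0.225, -0.61, 0.304] pointing down, gripper open.
Joint ranges: [-3.12, 3.12], [-0.3, 2.06], [-1.34, 1.32], [0.26, 2.42], [-1.36, 4.5], [0.01, 1.98], [-2.84, 2.84]. Speed limits (rad/s): [2.79, 2.79, 3.14, 3.14, 3.14, 3.14, 3.14].

## Interface

Orientations are given as a unit quaternion [x, y, z, w].
In Python, from station import arm, snapshot, camera_info, ticket gives the robot as it stands. Calls block until the motion is done:
- arm.movep(position, orientation): joint-space move of the TCP to a pose.
- arm.line_to(position, velocity=0.15, ori=None): straight line of the TCP; ori=None keeps the orientation; velocity is the mean speed in m/s.
- arm.move_j(angles): joint-space move.
- arm.move_gripper(opening, effort=None): opening from 0.0 (shut) to 1.0 (fully open); effort is the grip in N (None keeps the last); returns when the fingers have stopped.
- arm.pause(seconds).
- arm.ik(position, orientation): joint angles nearest the present ones, or None.
- snapshot(name): name is "side" or "top" or "wrist"; returns the picture (480x640x3 uint8, blue, green, red); there is no depth.
- camera_info(name): a dict with "fx", "fy", "cx", "cy" (pixels), "R" (3x3) and "t" (3): a world point X has camera coordinates R X + t; the wrist camera has in their place "T_tool_cam" (4x4, takes a point from camera to tool coordinates, whose origin is the TCP and whose axes are the tool frame's). Camera axes: x right, y down, z forward; pixel columns grow to the right and rows downward; lengths in m; the calibration is good to about 2 mm. A picture is of the moment at which its call begins: read the wrist's pose just before it. camera_info takes no time and is no camera call.
A pose or a line that the arm cannot do raises arm.MotionError and nothing moves.
- ticket.finish_job(): hands the job in, once; it reports no verdict.
Readings, each from a call of its own:
- arm.read_time(): time.
- arm.read_joint_positions(): joint angles.
- arm.read_dq(): joint speeds.
- arm.read_effort(): joint torques, N m.
- arm.read_tool_pos(): TCP position.
- arm.read_eef_rot(): TCP orientation.
- arm.read_ft_force(): force on the tool from outside, world axes, zero at the start.
- arm.read_wrist_torque(): the same for the moment, N m.
- arm.read_opening(): opening from 0.0 (shut) to 1.0 (fully open).
Only numpy, scipy, OpenCV 4.12 (cv2) and the standard library are available. Lean on these libraries where they do the work, as an engineer would, in place of code of your own. Each camera call takes 0.05 s, during which the arm holds its last target. There are 200 camera calls.

## Task

Slide the spice jar and the honey jar across the worktop and push each one sideways into the empty spring clip of its size on the spice rack, until it snaps fully home and stays there upright. Push gently, no harder than the clips need, since the jars are glass. Keep both jars standing on the worktop the whole time, leave the jar that is already in the middle clip in its place, and do not disturb the other things around.

Things in the scene. Friction and masses are not known exactly. Their poses are not given: they have to be found in the camera images.
- rack: Fixed upright pale wooden board, 300 wide, 78 high, 14 mm thick. Origin: on its front face, mid-width, at worktop level. x axis: horizontal, into the board (the way jars are pushed in); y along the row, z up. Three steel clips on the face: the middle one, at y = 0, holds a jar; the empty small and large ones are at y = +95 and -95 mm, either way round. Clip points have the same axes.
- small_clip_seat (a point): Centre of the empty small clip = axis of the seated spice jar; 34 mm above the worktop, 27 mm in front of the board. Open to -x. Two sprung steel jaws, 23 to 45 mm above the worktop, with round 7 mm lips 12.5 mm in front of this point; gap between lips 40 mm, so the jar spreads them some 3 mm a side. Push level with the jaws; under 14 N snaps the jar in. A back stop lies 1 mm beyond.
- large_clip_seat (a point): The same for the empty large clip, which fits the honey jar: 34 mm above the worktop, 32 mm in front of the board, open to -x; lips 15 mm in front of this point, gap 50 mm; under 14 N snaps the jar in. At jaw height the honey jar is 57 mm across.
- spice_jar_center (a point): Centre (53 mm up) of the loose spice jar: glass, round, 46 mm across, 106 mm tall with its cap, 0.11 kg, standing on the worktop in front of the small clip, 80 to 115 mm from its seat and up to 25 mm to the side. z is its axis. Pushed more than about 32 mm above the worktop it may tip over (friction about 0.6).
- honey_jar_center (a point): Centre (49 mm up) of the loose honey jar: glass, dark lid, round, 49 mm across at the foot, 57 from 18 to 52 mm up, 60 at 70 mm up, lid 61; 98 mm tall, 0.32 kg, standing in front of the large clip, 80 to 115 mm from its seat and up to 25 mm to the side. z is its axis. Push it low too, about 30 mm up.
- held_jar_center (a point): Centre of the spice jar (like the loose one, 106 mm tall) that is already seated in the middle clip, 53 mm above the worktop; it must stay there.
- middle_clip_seat (a point): Centre of the middle clip (like the small one), 34 mm above the worktop, where the held jar stands.
- tea_light: Low tea light, 38 mm in diameter, 15 mm high, on the worktop between the two jars' paths; origin under its centre. Leave it alone.
- mug: White mug, 83 mm in diameter, 86 mm high, handle to one side, at the left near edge of the worktop; origin under its centre. Leave it alone.
- pepper_mill: Wooden pepper mill, 58 mm in diameter, 165 mm high, at the right near edge; origin under its centre. Leave it alone.
- spice_jar: The same jar; origin under its centre.
- honey_jar: The same jar; origin under its centre.
Not all that is in view belongs to the job. Leave any blue, orange or pink look-alike of the honey_jar alone.

How it is judged:
By the outcome, as a careful person would: the job done as asked, in the order asked, and still so for the second after the job is handed in, with the robot touching nothing.
It also fails if it takes over 67 s, if anything falls off the work surface, if the arm or the gripper's body presses on something with over 40 N, if the wrist force passes 120 N, or if a joint passes its speed limit or range.

## Working session

There is one attempt and no reset: what is moved stays moved. The work goes in short steps, each a Python script; the robot and the scene stay as the last script left them, time stands still between calls to the robot, and variables do not carry over. Pictures are saved under pics/ and viewed, about 8 in all and at most 12, crops included, and the job is handed in when it is done.

```bash
ls; mkdir -p pics; python3 - <<'E'
from station import arm,snapshot,camera_info
import cv2
for n in("top","side"):
    cv2.imwrite(f"pics/{n}0.png",snapshot(n)); c=camera_info(n); print(n,c)
print(camera_info("wrist"),arm.read_tool_pos(),arm.read_eef_rot(),arm.read_time())
E
```

```text
pics
top {'fx': 448.04314143957663, 'fy': 448.04314143957663, 'cx': 314.0510006891894, 'cy': 243.74339078165966, 'R': array([[ 1.32184004e-02, -9.99912167e-01, -9.65592901e-04],
       [-9.93691346e-01, -1.30285969e-02, -1.11390143e-01],
       [ 1.11367779e-01,  2.43190082e-03, -9.93776285e-01]]), 't': array([0.05922151, 0.55833632, 0.84299819])}
side {'fx': 485.42179802933646, 'fy': 485.42179802933646, 'cx': 318.82024766094065, 'cy': 235.9832934350421, 'R': array([[-0.8576926 , -0.51385839, -0.01769071],
       [-0.28536532,  0.50436691, -0.81497279],
       [ 0.42770322, -0.69394781, -0.57922913]]), 't': array([0.5258073 , 0.17659771, 0.76266074])}
{'fx': 375.13470166561444, 'fy': 375.13470166561444, 'cx': 319.333829406615, 'cy': 242.1651421653299, 'T_tool_cam': array([[ 4.25911514e-04, -3.03813542e-01,  9.52731415e-01,
        -6.94486742e-02],
       [ 9.99999583e-01, -6.40133312e-04, -6.51172508e-04,
        -6.42152343e-04],
       [ 8.07710143e-04,  9.52731296e-01,  3.03813143e-01,
        -7.71093763e-02],
       [ 0.00000000e+00,  0.00000000e+00,  0.00000000e+00,
         1.00000000e+00]])} [ 0.22502824 -0.60923511  0.30282379] [-0.69590657 -0.12528533  0.6962257  -0.12364227] 0.1
```

View pics/top0.png

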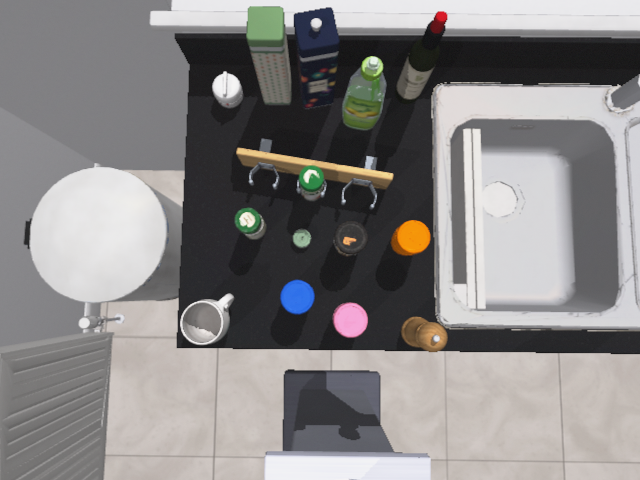

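View pics/side0.png

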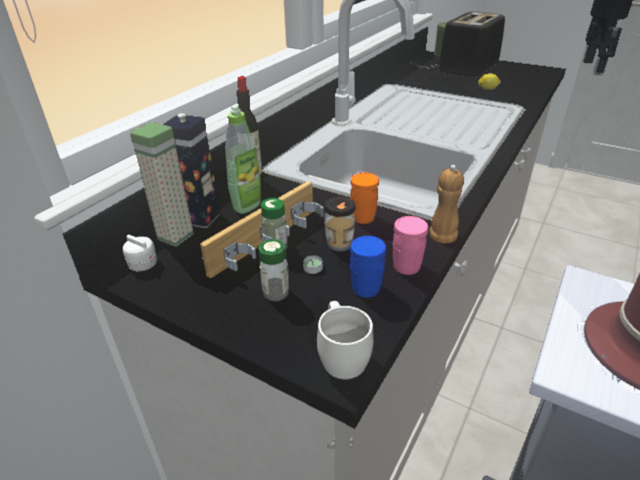

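The rack runs across the middle of the top view, board from (238,155) to (391,182). The spice jar's cap is at (248,222) with the small clip on the left, and the honey jar's lid is at (350,238) with the large clip on the right. The blue, pink and orange look-alikes surround the honey jar. I'll zoom in to measure.

```bash
python3 - <<'E'
import cv2
a=cv2.imread("pics/top0.png")[135:285,215:415]
cv2.imwrite("pics/topc.png",cv2.resize(a,None,fx=4,fy=4,interpolation=cv2.INTER_CUBIC))
a=cv2.imread("pics/side0.png")[180:310,195:395]
cv2.imwrite("pics/sidec.png",cv2.resize(a,None,fx=4,fy=4,interpolation=cv2.INTER_CUBIC))
E
```

```text
(no output)
```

View pics/topc.png

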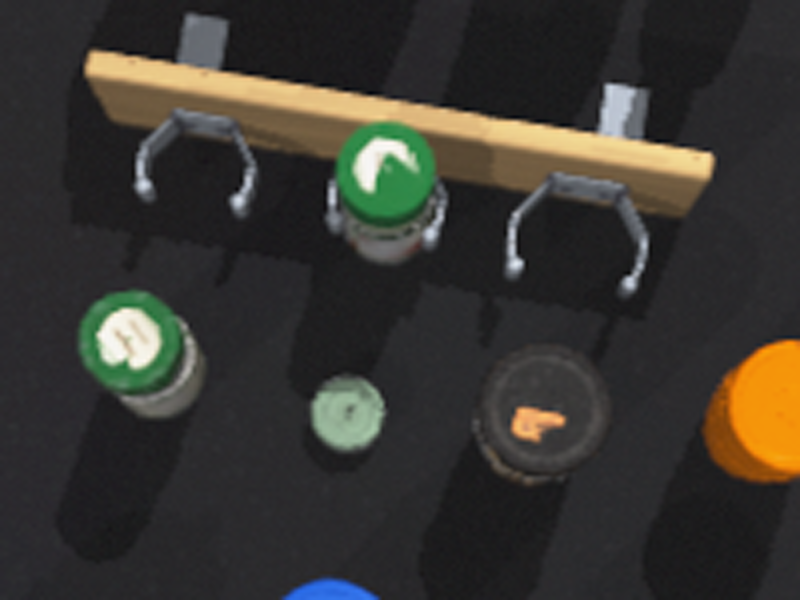

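View pics/sidec.png

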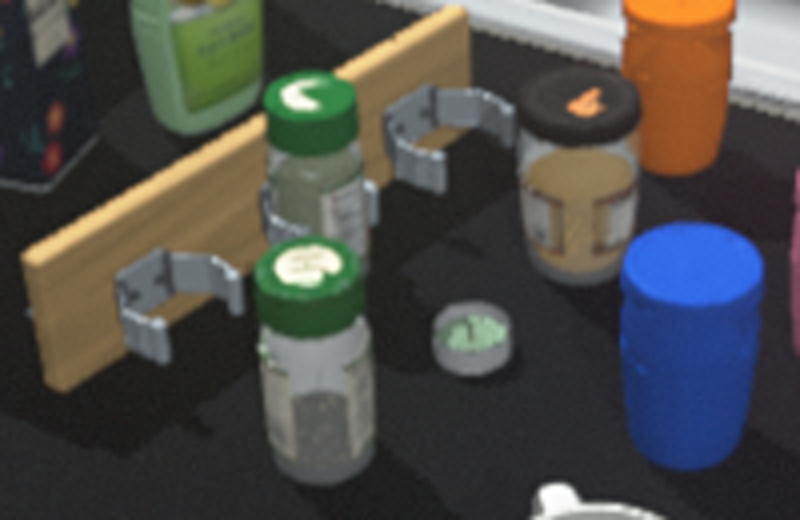

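```bash
cat > h.py <<'E'
import numpy as np
from station import camera_info
OFF={"top":(215,135),"side":(195,180)}
def world(cam,u,v,z):
    c=camera_info(cam); o=OFF[cam]
    u=(u+.5)/4-.5+o[0]; v=(v+.5)/4-.5+o[1]
    d=c["R"].T@np.array([(u-c["cx"])/c["fx"],(v-c["cy"])/c["fy"],1]); C=-c["R"].T@c["t"]
    return (C+d*(z-C[2])/d[2])[:2]
E
python3 - <<'E'
from h import *
P={"spice":[("top",131,340,.106),("side",309,265,.106)],
"honey":[("top",545,408,.098),("side",580,103,.098)],
"held":[("top",387,171,.106),("side",311,93,.106)],
"tea":[("top",347,413,.015),("side",473,327,.015)],
"lipS+":[("top",145,189,.034)],"lipS-":[("top",240,205,.034)],"lipL+":[("top",514,268,.034)],"lipL-":[("top",628,287,.034)],
"lipM+":[("top",334,220,.034)],"lipM-":[("top",431,238,.034)],
"botL":[("top",115,122,0)],"botR":[("top",687,216,0)]}
W={}
for k,v in P.items():
    W[k]=[world(*a) for a in v]; print(k,np.round(W[k],4).tolist())
# rack fit: local xy
L={"held":(-.027,0),"lipS+":(-.0395,.095+.0235),"lipS-":(-.0395,.095-.0235),"lipL+":(-.047,-.095+.0285),"lipL-":(-.047,-.095-.0285),"lipM+":(-.0395,.0235),"lipM-":(-.0395,-.0235),"botL":(0,.15),"botR":(0,-.15)}
from scipy.optimize import least_squares
def f(p):
    c,s=np.cos(p[2]),np.sin(p[2]); r=[]
    for k,l in L.items():
        q=p[:2]+np.array([c*l[0]-s*l[1],s*l[0]+c*l[1]]); r+=list(np.mean(W[k],0)-q)
    return np.array(r)
s=least_squares(f,[.7,.06,0]); p=s.x; print("rack",p.round(4),np.degrees(p[2]));print(dict(zip(L,(s.fun.reshape(-1,2)*1e3).round(1).tolist())))
c,sn=np.cos(p[2]),np.sin(p[2]); R=np.array([[c,-sn],[sn,c]])
for k in("spice","honey","tea","held"): print(k,"rack frame mm",((np.mean(W[k],0)-p[:2])@R*1e3).round(1))
E
```

```text
spice [[0.5911, 0.1866], [0.5907, 0.1886]]
honey [[0.5638, 0.0001], [0.5597, 0.0073]]
held [[0.6702, 0.0728], [0.671, 0.0741]]
tea [[0.5707, 0.092], [0.5701, 0.0934]]
lipS+ [[0.6786, 0.193]]
lipS- [[0.6711, 0.1459]]
lipL+ [[0.6412, 0.0105]]
lipL- [[0.6325, -0.0455]]
lipM+ [[0.6642, 0.0994]]
lipM- [[0.6557, 0.0515]]
botL [[0.7222, 0.2145]]
botR [[0.6766, -0.0801]]
rack [ 0.6987  0.0687 -0.1584] -9.076258669952635
{'held': [-1.5, 0.5], 'lipS+': [0.2, 1.0], 'lipS-': [0.1, 0.3], 'lipL+': [-0.5, 0.0], 'lipL-': [-0.3, 0.3], 'lipM+': [0.8, 1.2], 'lipM-': [-0.2, -0.3], 'botL': [-0.1, -2.3], 'botR': [1.6, -0.7]}
spice rack frame mm [-125.2  100.4]
honey rack frame mm [-125.   -85.8]
tea rack frame mm [-130.4    3.4]
held rack frame mm [-28.5   0.2]
```

```bash
cat >> h.py <<'E'
from scipy.spatial.transform import Rotation as Ro
RK=np.array([.6987,.0687]); YAW=-.1584
d=np.array([np.cos(YAW),np.sin(YAW),0]); e=np.array([-np.sin(YAW),np.cos(YAW),0]); up=np.array([0,0,1.])
def pose(x,y,z,th,flip=1,tip=.072):
    """TCP pose putting the leading bottom edge of the fingers at rack-frame (x,y), height z."""
    a=np.sin(th)*d-np.cos(th)*up; n=np.cos(th)*d+np.sin(th)*up
    Z=flip*n; Y=np.cross(Z,a)
    p=np.r_[RK,0]+x*d+y*e+z*up-tip*a-.011*n
    return p.tolist(), Ro.from_matrix(np.c_[a,Y,Z]).as_quat().tolist()
E
python3 - <<'E'
from h import *
from station import arm
T=lambda u,v:((u-215)*4,(v-135)*4)
c,s=np.cos(YAW),np.sin(YAW);R=np.array([[c,-s],[s,c]])
for n,u,v,z in(("pink",350,320,.098),("blue",297,297,.098),("orange",411,238,.098),("mug",205,321,.086),("honeytop",351,236.6,.098)):
    w=world("top",*T(u,v),z); print(n,w.round(3),((w-RK)@R*1e3).round(0))
for f in(1,-1):
  for nm,y,x0,x1,th in(("sp",.1,-.158,-.05,18),("ho",-.088,-.16,-.06,10)):
    for x in(x0,x1):
      for z in(.2,.029):
        q=arm.ik(*pose(x,y,z,np.radians(th),f)); print(f,nm,x,z,None if q is None else np.round(q,2))
print(Ro.from_quat(arm.read_eef_rot()).as_matrix().round(2))
E
```

```text
pink [0.416 0.002] [-269. -111.]
blue [0.455 0.096] [-245.  -11.]
orange [ 0.563 -0.108] [-106. -195.]
mug [0.41  0.261] [-315.  144.]
honeytop [0.565 0.001] [-122.  -88.]
1 sp -0.158 0.2 [ 0.14  0.61 -0.95  1.9   0.99  0.89  0.08]
1 sp -0.158 0.029 [-0.63  0.75  0.24  2.05  0.18  0.1   0.76]
1 sp -0.05 0.2 [ 0.03  0.66 -0.67  1.65  0.81  0.85  0.41]
1 sp -0.05 0.029 [-0.21  0.83 -0.25  1.78  0.92  0.43  0.23]
1 ho -0.16 0.2 [ 0.43  0.46 -0.72  1.98  0.57  0.72  0.77]
1 ho -0.16 0.029 [ 0.07  0.69 -0.22  2.14  0.89  0.24  0.45]
1 ho -0.06 0.2 [ 0.4   0.61 -0.7   1.72  0.59  0.85  0.85]
1 ho -0.06 0.029 [ 0.29  0.83 -0.53  1.86  0.92  0.54  0.55]
-1 sp -0.158 0.2 [-0.38  0.45 -0.13  1.91  0.46  0.58 -2.59]
-1 sp -0.158 0.029 [-0.7   0.76  0.34  2.05 -0.47  0.11 -1.75]
-1 sp -0.05 0.2 [-0.37  0.58  0.    1.66  0.26  0.65 -2.28]
-1 sp -0.05 0.029 [-0.59  0.85  0.37  1.79 -0.42  0.29 -1.71]
-1 ho -0.16 0.2 [ 0.    0.38 -0.12  1.99  0.15  0.61 -1.95]
-1 ho -0.16 0.029 [-0.18  0.69  0.14  2.14 -0.32  0.15 -1.5 ]
-1 ho -0.06 0.2 [-0.03  0.52 -0.02  1.73  0.07  0.72 -1.82]
-1 ho -0.06 0.029 [-0.14  0.77  0.16  1.87 -0.23  0.34 -1.56]
[[-0.    0.35 -0.94]
 [ 0.   -0.94 -0.35]
 [-1.   -0.    0.  ]]
```

```bash
python3 - <<'E'
from h import *
from station import arm,snapshot
import cv2
th=np.radians(30)
for x in(-.164,-.1,-.05):
    for z in(.15,.028): 
        q=arm.ik(*pose(x,.1,z,th,-1)); print(x,z,None if q is None else np.round(q,2))
try:
    arm.move_gripper(.2,20)
    arm.movep(*pose(-.164,.1,.16,th,-1)); print(arm.read_time(),arm.read_joint_positions())
    arm.line_to(pose(-.164,.1,.029,th,-1)[0],.15)
except arm.MotionError as ex: print("ERR",ex)
print(arm.read_time(),arm.read_tool_pos(),pose(-.164,.1,.029,th,-1)[0],arm.read_ft_force(),arm.read_opening())
cv2.imwrite("pics/s1.png",cv2.resize(snapshot("side")[120:360,160:480],None,fx=2.5,fy=2.5))
E
```

```text
-0.164 0.15 [-1.05  0.62  0.75  2.14 -0.92  0.13 -1.33]
-0.164 0.028 [-0.42  0.77 -0.2   2.19  2.02  0.52  2.05]
-0.1 0.15 [-0.86  0.64  0.59  2.   -0.36  0.15 -1.82]
-0.1 0.028 [-0.58  0.8   0.17  2.06  2.18  0.23  1.91]
-0.05 0.15 [-0.75  0.67  0.53  1.89 -0.26  0.2  -1.89]
-0.05 0.028 [-0.52  0.83  0.17  1.94  1.91  0.17  2.24]
3.8 [-1.03387626  0.59017518  0.71404952  2.13174192 -0.5492309   0.12328437
 -1.69178383]
ERR the arm cannot follow that straight line within its joint ranges
3.8 [0.50801966 0.19976013 0.21704444] [0.5075706389508728, 0.2004984412715262, 0.08585382907247958] [-0.24327119  1.01184881  0.15983103] 0.2014448348888832
```

View pics/s1.png

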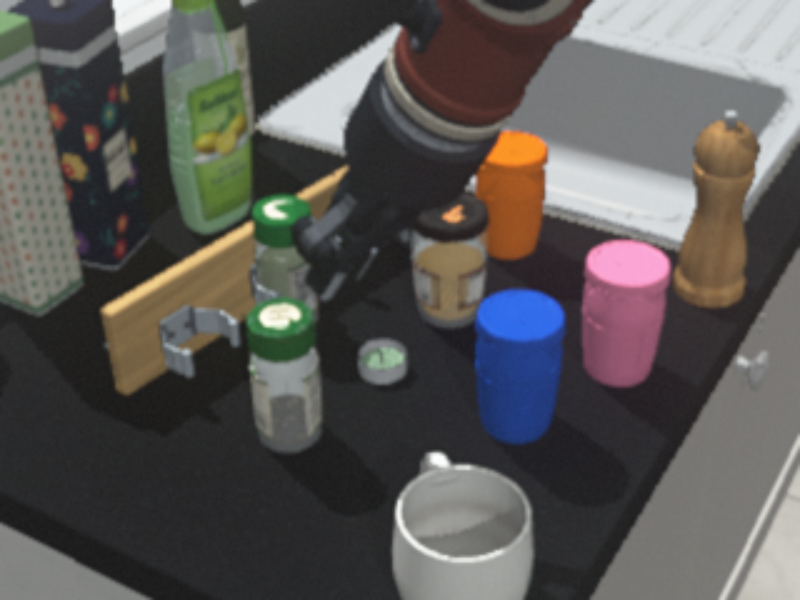

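The side view shows the hand hovering above the tea light and spice path, clear of everything, with both jars untouched. The wrist is too near its joint limit for a 30° tilt. I'll use 24° and a different arm branch.

```bash
python3 - <<'E'
from h import *
from station import arm
th=np.radians(24)
P=lambda x,z,f:pose(x,.1,z,th,f)
np.set_printoptions(precision=2,suppress=True)
for f in(1,-1):
  for x,z in((-.162,.029),(-.1,.029),(-.05,.029),(-.162,.15),(-.162,.2)):
    q=arm.ik(*P(x,z,f)); print(f,x,z,None if q is None else np.array(q))
for f in(1,-1):
  q=arm.ik(*P(-.162,.029,f))
  q2=list(q)
E
```

```text
1 -0.162 0.029 [-0.14  0.82 -0.58  2.11  1.69  0.66 -0.67]
1 -0.1 0.029 [-0.57  0.78  0.19  1.99  1.27  0.1  -0.29]
1 -0.05 0.029 [-0.39  0.81 -0.01  1.86  1.13  0.25 -0.05]
1 -0.162 0.15 [-0.24  0.54 -0.39  2.04  1.11  0.53 -0.11]
1 -0.162 0.2 [ 0.01  0.53 -0.77  1.98  1.09  0.76 -0.05]
-1 -0.162 0.029 [-0.76  0.78  0.37  2.13  3.02  0.06  1.  ]
-1 -0.1 0.029 [-0.67  0.81  0.36  1.99 -0.63  0.03 -1.57]
-1 -0.05 0.029 [-0.64  0.85  0.4   1.87 -0.61  0.13 -1.56]
-1 -0.162 0.15 [-0.97  0.6   0.69  2.06 -0.54  0.27 -1.68]
-1 -0.162 0.2 [-1.08  0.55  0.85  2.01 -0.5   0.41 -1.68]
```

```bash
python3 - <<'E'
from h import *
from station import arm,snapshot
import cv2
th=np.radians(24)
P=lambda x,z:pose(x,.1,z,th,1)
np.set_printoptions(precision=3,suppress=True)
try:
    p=arm.read_tool_pos(); arm.line_to([p[0],p[1],p[2]+.1],.2)
    arm.movep(*P(-.163,.2)); print(arm.read_time(),np.array(arm.read_joint_positions()))
    arm.line_to(P(-.163,.029)[0],.12)
except arm.MotionError as ex: print("ERR",ex)
print(arm.read_time(),arm.read_tool_pos(),P(-.163,.029)[0],arm.read_ft_force(),np.array(arm.read_joint_positions()))
cv2.imwrite("pics/s2.png",cv2.resize(snapshot("side")[120:360,160:480],None,fx=2.5,fy=2.5))
E
```

```text
6.0667 [-0.109  0.485 -0.583  1.99   0.994  0.661  0.026]
7.6417 [0.515 0.2   0.091] [0.514672839878098, 0.19936394838144925, 0.09030116987643345] [ 0.511 -0.464 -0.765] [-0.279  0.766 -0.357  2.12   1.707  0.5   -0.722]
```

View pics/s2.png

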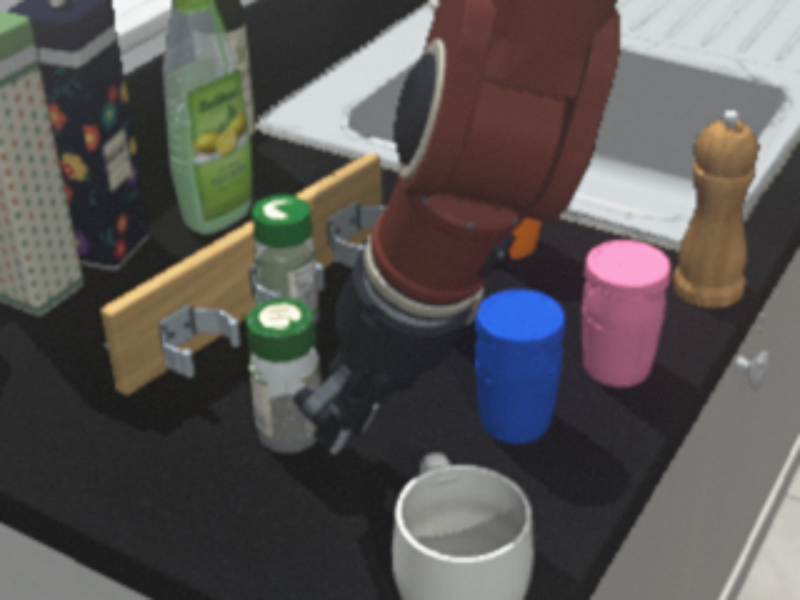

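The fingers stand just behind the spice jar, low and clear of the blue jar and mug. I'll push now, in short steps near the clip with the force monitored.

```bash
cat >> h.py <<'E'
def push(arm,path,th,z,v0=.05,x1=None,y=0,xend=0,step=.003,flip=1,fmax=16):
    F=lambda:-float(np.dot(arm.read_ft_force(),d))
    for (px,py) in path:
        arm.line_to(pose(px,py,z,th,flip)[0],v0); print("leg",px,py,"f",round(F(),1),"t",round(arm.read_time(),2))
    x=path[-1][0]; pk=0
    while x<xend-1e-6:
        x=min(x+step,xend); arm.line_to(pose(x,y,z,th,flip)[0],.02); f=F(); pk=max(pk,f)
        t=np.array(arm.read_tool_pos()); print(round(x*1e3,1),round(f,1),"fz",round(arm.read_ft_force()[2],1),"err mm",((t-pose(x,y,z,th,flip)[0])*1e3).round(1))
        if f>fmax: print("STOP force"); break
        if pk>4 and f<.35*pk: print("snapped"); break
    print("t",arm.read_time())
E
python3 - <<'E'
from h import *
from station import arm,snapshot
import cv2
push(arm,[(-.140,.1),(-.090,.0955),(-.076,.095)],np.radians(24),.029,y=.095,xend=-.048)
cv2.imwrite("pics/t2.png",cv2.resize(snapshot("side")[160:330,170:390],None,fx=3.5,fy=3.5))
E
```

```text
leg -0.14 0.1 f -0.0 t 8.3
leg -0.09 0.0955 f -0.7 t 9.45
leg -0.076 0.095 f 0.5 t 9.88
-73.0 2.8 fz -0.2 err mm [-0.5  0.9 -0.1]
-70.0 4.3 fz 0.6 err mm [-0.5  0.6 -0.1]
-67.0 3.9 fz 1.0 err mm [-0.3  0.3 -0.1]
-64.0 3.1 fz -0.1 err mm [ 0.1 -0.  -0.1]
-61.0 2.1 fz 0.3 err mm [ 0.4 -0.3  0. ]
-58.0 1.7 fz -0.8 err mm [ 0.7 -0.8  0.2]
-55.0 0.3 fz -0.2 err mm [ 0.8 -1.2  0.2]
snapped
t 11.9833
```

View pics/t2.png

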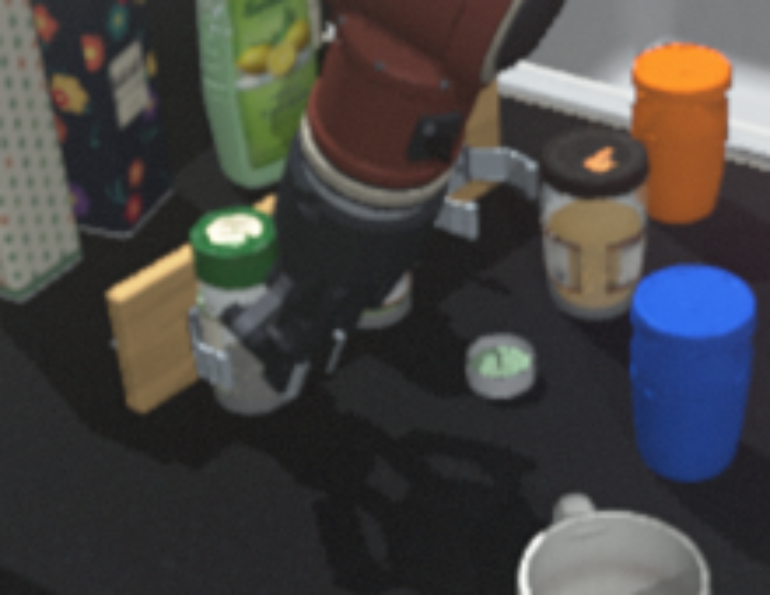

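The spice jar is between the jaws, upright, and the force peaked at 4.3 N then fell away. I'll creep on until light contact, to be sure it's home.

```bash
python3 - <<'E'
from h import *
from station import arm,snapshot
import cv2
th=np.radians(24)
push(arm,[(-.053,.095)],th,.029,v0=.02,y=.095,xend=-.046,step=.001,fmax=4)
arm.line_to(pose(-.075,.095,.029,th)[0],.06)
arm.line_to(pose(-.13,.095,.06,th)[0],.1)
arm.line_to(pose(-.163,.095,.2,th)[0],.2)
print(arm.read_time(),np.round(arm.read_joint_positions(),2))
cv2.imwrite("pics/t3.png",cv2.resize(snapshot("top")[135:285,215:415],None,fx=4,fy=4,interpolation=cv2.INTER_CUBIC))
E
```

```text
leg -0.053 0.095 f 1.3 t 12.28
-52.0 -0.7 fz -0.3 err mm [ 0.1 -0.1 -0. ]
-51.0 0.7 fz -0.5 err mm [ 0.   0.1 -0. ]
-50.0 -0.4 fz -0.4 err mm [ 0. -0. -0.]
-49.0 0.7 fz 0.2 err mm [-0.1  0.1 -0. ]
-48.0 2.2 fz 0.6 err mm [-0.5  0.2 -0.2]
-47.0 5.6 fz 2.2 err mm [-1.1  0.5 -0.3]
STOP force
t 13.7833
16.05 [-0.13  0.47 -0.54  2.    0.98  0.64  0.05]
```

View pics/t3.png

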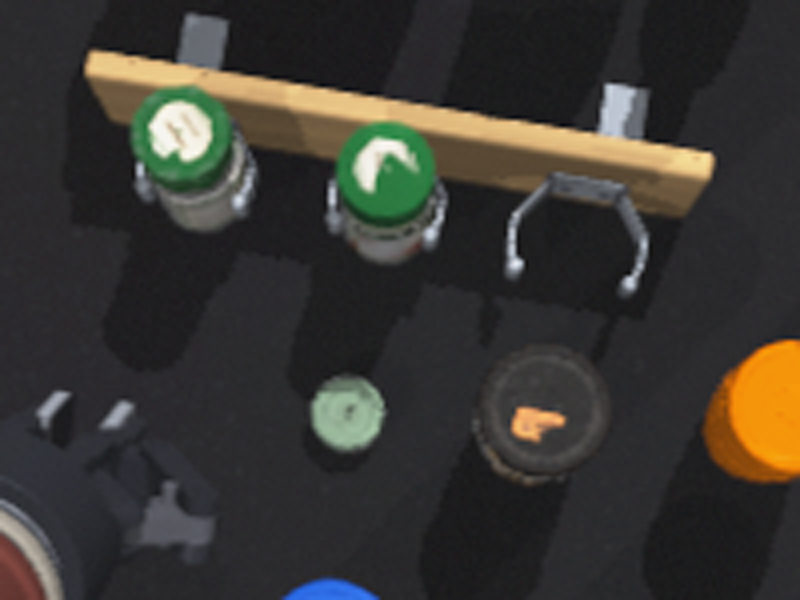

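The spice jar's cap is at (181,139), and the offset from the held jar's (387,171) matches a seated jar. It met the back stop at 5.6 N. Now the honey jar.

```bash
python3 - <<'E'
from h import *
from station import arm,snapshot
import cv2
th=np.radians(11)
try:
    arm.movep(*pose(-.159,-.088,.2,th)); print(arm.read_time(),np.round(arm.read_joint_positions(),2))
    arm.line_to(pose(-.159,-.088,.030,th)[0],.12)
except arm.MotionError as ex: print("ERR",ex)
print(arm.read_time(),arm.read_tool_pos(),pose(-.159,-.088,.03,th)[0],arm.read_ft_force(),np.round(arm.read_joint_positions(),2))
cv2.imwrite("pics/s4.png",cv2.resize(snapshot("side")[130:330,200:450],None,fx=3.2,fy=3))
E
```

```text
16.8583 [ 0.42  0.46 -0.72  1.99  0.59  0.7   0.76]
18.425 [0.50378656 0.01086761 0.09890447] [0.5035805727185902, 0.01075238367831206, 0.09857825825908981] [ 0.18254479 -0.08286063 -0.1168105 ] [ 0.1   0.7  -0.27  2.15  1.05  0.25  0.3 ]
```

View pics/s4.png

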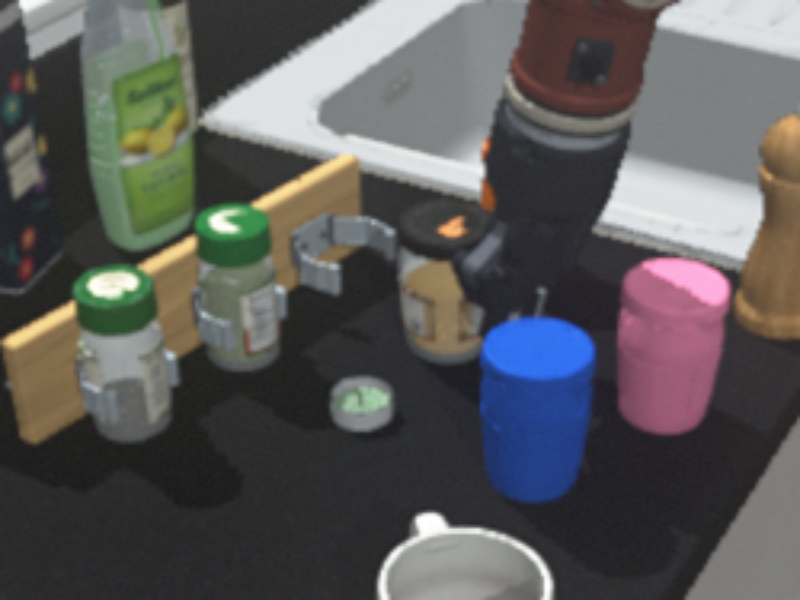

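The spice jar stands seated and upright at (125,360). The fingers are behind the honey jar with no contact, clear of pink and blue. I'll push.

```bash
python3 - <<'E'
from h import *
from station import arm,snapshot
import cv2
th=np.radians(11)
push(arm,[(-.145,-.0885),(-.110,-.0945),(-.092,-.095)],th,.030,y=-.095,xend=-.064,step=.002,fmax=16)
cv2.imwrite("pics/s5.png",cv2.resize(snapshot("side")[130:330,200:450],None,fx=3.2,fy=3))
E
```

```text
leg -0.145 -0.0885 f 0.3 t 18.91
leg -0.11 -0.0945 f 0.0 t 19.77
leg -0.092 -0.095 f 0.1 t 20.27
-90.0 3.7 fz 1.7 err mm [-0.4  0.3 -0.1]
-88.0 4.2 fz 1.5 err mm [-0.7  0.6 -0.1]
-86.0 4.4 fz 0.7 err mm [-0.4  0.6 -0.1]
-84.0 5.3 fz 2.2 err mm [-1.   0.6 -0.2]
-82.0 5.8 fz 2.3 err mm [-1.2  0.5 -0.3]
-80.0 6.1 fz 2.2 err mm [-1.2  0.5 -0.3]
-78.0 6.6 fz 3.1 err mm [-1.1  0.5 -0.3]
-76.0 5.7 fz 1.7 err mm [-0.9  0.4 -0.2]
-74.0 5.6 fz 1.5 err mm [-0.7  0.4 -0.2]
-72.0 4.2 fz 0.2 err mm [-0.3  0.3 -0.2]
-70.0 3.6 fz 0.1 err mm [ 0.3 -0.  -0. ]
-68.0 2.6 fz -0.4 err mm [ 0.6 -0.2  0.1]
-66.0 1.5 fz -0.0 err mm [ 0.6 -0.4  0.2]
snapped
t 23.525
```

View pics/s5.png

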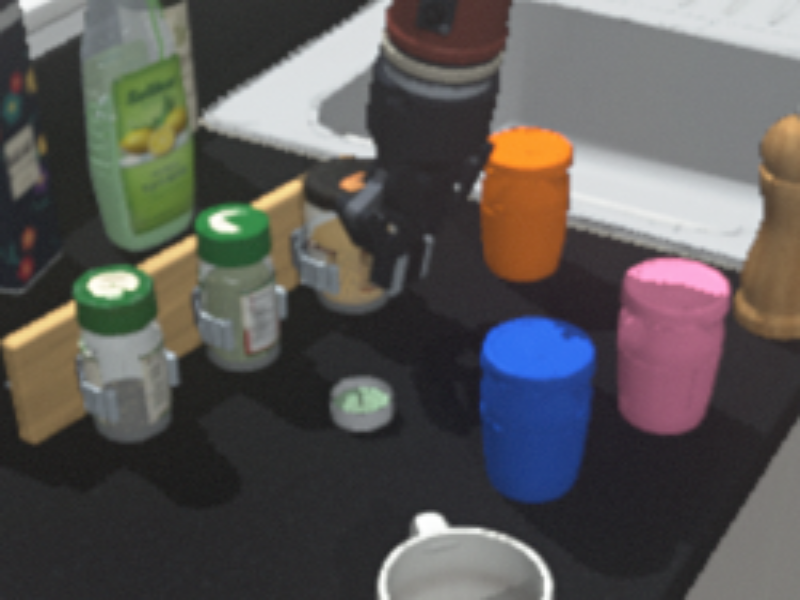

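The honey jar is upright in the large clip, with the force falling from 6.6 N to 1.5 N after the snap. I'll creep to the back stop, withdraw and check.

```bash
python3 - <<'E'
from h import *
from station import arm,snapshot
import cv2
th=np.radians(11)
push(arm,[(-.0645,-.095)],th,.030,v0=.02,y=-.095,xend=-.055,step=.001,fmax=4)
arm.line_to(pose(-.09,-.095,.030,th)[0],.06)
arm.line_to(pose(-.13,-.095,.045,th)[0],.1)
arm.line_to(pose(-.155,-.095,.2,th)[0],.2)
p=arm.read_tool_pos()
try: arm.line_to([p[0]-.04,p[1],p[2]+.05],.2)
except arm.MotionError as ex: print(ex)
print(arm.read_time(),arm.read_ft_force())
cv2.imwrite("pics/t6.png",cv2.resize(snapshot("top")[135:285,215:415],None,fx=4,fy=4,interpolation=cv2.INTER_CUBIC))
cv2.imwrite("pics/s6.png",cv2.resize(snapshot("side")[130:330,200:450],None,fx=3.2,fy=3))
E
```

```text
leg -0.0645 -0.095 f 0.9 t 23.82
-63.5 1.2 fz 1.0 err mm [ 0.1 -0.1  0.1]
-62.5 1.0 fz 0.4 err mm [0.2 0.2 0. ]
-61.5 0.9 fz -0.1 err mm [0.2 0.  0. ]
-60.5 1.3 fz -0.3 err mm [ 0.1 -0.2  0. ]
-59.5 2.5 fz 1.8 err mm [-0.4 -0.1 -0.1]
-58.5 4.6 fz 3.2 err mm [-1.   0.2 -0.2]
STOP force
t 25.325
27.975 [ 0.45211557  0.1663197  -0.46549329]
```

View pics/t6.png

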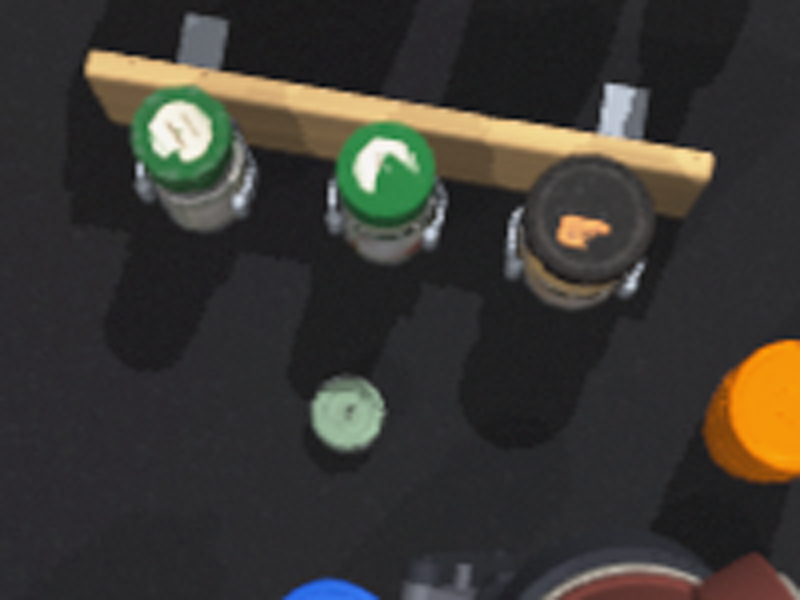

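View pics/s6.png

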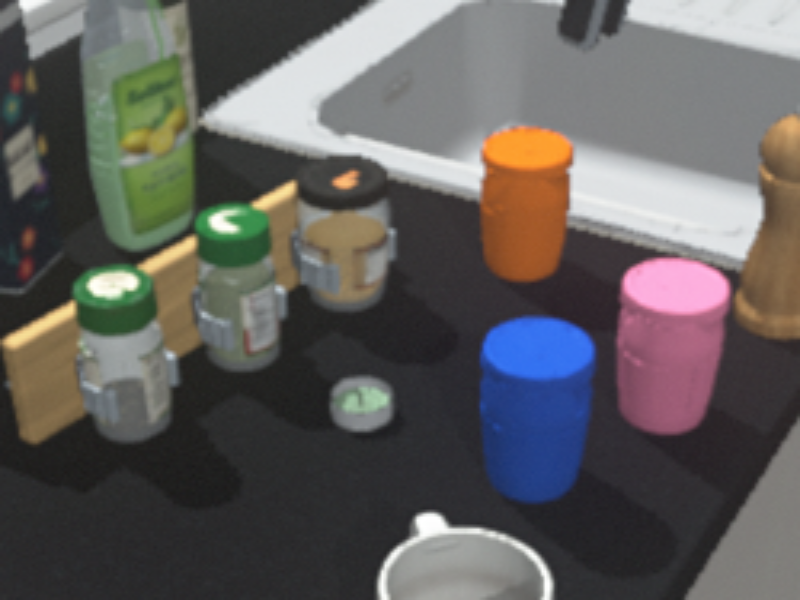

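All three jars stand upright in their clips and nothing else has moved. The spice cap is at (181,139) and the honey lid at (589,217). I'll do a numeric check and hand in.

```bash
python3 - <<'E'
from h import *
from station import ticket
c,s=np.cos(YAW),np.sin(YAW);R=np.array([[c,-s],[s,c]])
ok=True
for n,u,v,z,g in(("spice",181,139,.106,(-27,95)),("honey",589,217,.098,(-32,-95))):
    w=(world("top",u,v,z)-RK)@R*1e3; print(n,w.round(1),g); ok&=np.abs(w-g).max()<4
if ok: print(ticket.finish_job())
E
```

```text
spice [-30.1  94.4] (-27, 95)
honey [-32.2 -94.6] (-32, -95)
the job is handed in; nothing more can be done
None
```

I slid the spice jar and then the honey jar into their clips, pushing at about 30 mm height with the fingers slightly open as a cradle. I then backed the arm clear and handed the job in at about 28 s.

- **Forces:** Each jar showed the force rise and fall of a snap: a peak of 4.3 N for the spice jar and 6.6 N for the honey jar. I then pressed each one lightly until it met firm resistance, where the back stop should be (5.6 N and 4.6 N). Forces were read after each 1–3 mm step, so brief peaks in between could have been higher.
- **Position:** In the last top image the honey jar was within 0.5 mm of its seat. The spice jar read 3.1 mm short along the push direction. The held jar in the middle clip also read 1.5 mm short, so some of that is probably measurement error. The contact force also suggests the spice jar is home.
- **Surroundings:** The last pictures showed all three jars upright. The tea light and the blue, orange and pink look-alikes were where they started, and so were the parts of the mug and pepper mill in view.
- **What went wrong:** My first approach to the spice jar was refused because of a joint limit. Nothing moved, and I went in with a smaller tilt instead.

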